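Release the latched mode key of the cell counter

TASK

Somebody has left one of the four identical grey keys on the blood-cell counter latched down. Feel for it with light taps of the fingertips, then press that key firmly down past its latch so that it springs back up, and take the hand away with all four keys raised. Do not press down any of the other keys, and leave everything that stands or lies around the counter where it is.

Things in the scene. Friction and masses are not known exactly. Their poses are not given: they have to be found in the camera images.
- counter: blood-cell counter, fast on the worktop: low white box with grey cover, 115 mm deep (x), 215 mm wide (y), 45 mm high; blank dark window at the back of the cover (up to 4 mm proud), row of four identical grey keys at the front. Origin: centre of its underside; x to its back, y along the key row to its left, z up.
- place_1 (a point): place 1 of the key row from the counter's left (+y) end, 44 mm apart: middle of the key's top at its RAISED height, 59 mm above the worktop, 14 mm above the cover. Fixed to the counter, does not sink with the key. Key tops are flat, 30 mm (x) by 24 mm (y), and move straight down. A latched key's top lies about 5 mm lower; in which place is not given.
- place_2 (a point): place 2 of the key row from the counter's left (+y) end, 44 mm apart: middle of the key's top at its RAISED height, 59 mm above the worktop, 14 mm above the cover. Fixed to the counter, does not sink with the key. Key tops are flat, 30 mm (x) by 24 mm (y), and move straight down. A latched key's top lies about 5 mm lower; in which place is not given.
- place_3 (a point): place 3 of the key row from the counter's left (+y) end, 44 mm apart: middle of the key's top at its RAISED height, 59 mm above the worktop, 14 mm above the cover. Fixed to the counter, does not sink with the key. Key tops are flat, 30 mm (x) by 24 mm (y), and move straight down. A latched key's top lies about 5 mm lower; in which place is not given.
- place_4 (a point): place 4 of the key row from the counter's left (+y) end, 44 mm apart: middle of the key's top at its RAISED height, 59 mm above the worktop, 14 mm above the cover. Fixed to the counter, does not sink with the key. Key tops are flat, 30 mm (x) by 24 mm (y), and move straight down. A latched key's top lies about 5 mm lower; in which place is not given.
- key_a (a joint): sink of key unit a, m: 0 raised, 0.010 bottom stop. Units a to d sit in the four places in random order: the letter does not tell the place. Not latched, only sprung: gives from 3 N, then 1 mm per 1 N (6 N: 3 mm, 13 N: bottom), and comes up again. More than 7 mm down counts as pressed and spoils the job.
- key_b (a joint): sink of key unit b, m: 0 raised, 0.010 bottom stop. Units a to d sit in the four places in random order: the letter does not tell the place. Not latched, only sprung: gives from 3 N, then 1 mm per 1 N (6 N: 3 mm, 13 N: bottom), and comes up again. More than 7 mm down counts as pressed and spoils the job.
- key_d (a joint): sink of key unit d, m: 0 raised, 0.010 bottom stop. Units a to d sit in the four places in random order: the letter does not tell the place. Not latched, only sprung: gives from 3 N, then 1 mm per 1 N (6 N: 3 mm, 13 N: bottom), and comes up again. More than 7 mm down counts as pressed and spoils the job.
- key_c (a joint): sink of key unit c, m: 0 raised, 0.010 bottom stop. Units a to d sit in the four places in random order: the letter does not tell the place. Starts latched at about 0.005, held up against its latch with 7 to 8 N, so a light tap does not move it. Pressed beyond about 0.007 (10 N; bottom 13 N) the latch lets go, and it rises to 0 with the finger and stays up.
- microscope: bystander, fixed, right of the counter, 414 x 237 x 543 mm, origin at its underside, x to its back. OBSTACLE: its two eyepieces lean out toward the robot 0.35 to 0.42 m above the worktop, to 207 mm in front (-x, own frame) of its origin: keep hand and wrist on the robot's side of them.
- strip_pot: loose bystander behind the counter: test-strip pot with a blue cap, 38 mm across, 68 mm high, origin at the centre of its underside.
- petri: loose bystander behind the counter: petri dish, 60 mm across, 15 mm high, origin at the centre of its underside.
- tweezers: loose bystander: white tweezers lying on the worktop to the right of the counter, 14 x 130 x 12 mm, origin at the centre of the underside.
- lab_timer: loose bystander: white digital timer lying to the right, beyond the tweezers, 60 x 64 x 18 mm, origin at the centre of its underside.
- pen_2: loose bystander: black and white marker pen lying well to the right, 17 x 135 x 16 mm, origin at the centre of its underside.

How it is judged:
On the way:
1. the latched key is pressed down past its latch (value of joint key_c above 0.0055 m), for 0.02 s.
At the end, for the whole second after the job is handed in: All four keys stand raised (within 1 mm), the latched one having been pressed past its latch, and the five loose bystanders lie within 15 mm of where they were (value of joint each of key_a, key_b, key_c, key_d below 0.001 m and distance of each of strip_pot, petri, tweezers, lab_timer, pen_2 from where it was at the start of the episode below 0.015 m); the robot touches nothing.
It fails at once if a key that was not latched is pressed more than 7 mm down (value of joint any of key_a, key_b, key_d above 0.007 m).
It fails at once if a bystander is moved, lifted or carried more than 15 mm (distance of any of strip_pot, petri, tweezers, lab_timer, pen_2 from where it was at the start of the episode above 0.015 m).
It also fails if it takes over 48 s, if anything falls off the work surface, if the arm or the gripper's body presses on something with over 40 N, if the wrist force passes 120 N, or if a joint passes its speed limit or range.

ROBOT

A 7-joint arm with a two-finger parallel gripper is mounted at the origin on a cart in front of the work surface, level with it; the furniture and walls round the work are solid. World frame = base frame: x ahead of the robot, y to its left, z up, the work surface at z = 0. Lengths are in m, angles in rad, forces in N, time in s.
With the tool pointing down it reaches from about 0.35 to 0.9 m from the base axis. Payload 19.9 kg.
Tool frame: the origin (TCP) lies on the centre line of the jaws, within the pads' length; the fingertips stand 19 mm ahead of it and the grasp point (between the pads) is the TCP; y points along the fingers, x is the direction in which the jaws open and shut, and the axes are right-handed (so a half turn about y gives the same grasp; the last joint's range is limited). The gripper opens to 94 mm and grips with 3 to 60 N. Pads are 16 mm wide; open, the fingers measure 119 mm over their backs; the gripper's body (75 mm by 177 mm) begins 78 mm behind the grasp point.
Start: joints at [-1.381, 0.417, -0.01, 1.614, 0.005, 1.111, -0.053], TCP at [0.143, 0.608, 0.224] pointing down, gripper open.
Joint ranges: [-2.81, 2.81], [-0.39, 2.02], [-1.27, 1.25], [0.06, 2.57], [-1.19, 4.33], [0.19, 2], [-2.82, 2.82]. Speed limits (rad/s): [1.89, 1.89, 2.39, 2.39, 3.01, 3.01, 3.01].

INTERFACE

Orientations are given as a unit quaternion [w, x, y, z].
In Python, from bench import r gives the robot as it stands.
- The arm moves only by the tool arm_command, never from a script. Its argument "deltas" is one flat list of numbers, 7 for each row, row after row: the turn, a rotation vector about the tool's x, y, z in rad, then the shift along the tool's x, y, z in mm, then the opening in per cent of the stroke, from 0 (shut) to 100 (fully open). In form: [wx, wy, wz, dx, dy, dz, fingers, wx, wy, wz, dx, dy, dz, fingers, ...]. A call has 1 to 10 rows; each row is the pose to reach, as a shift and turn from the pose measured when the call began, along the tool's axes at that moment; what a row does not reach only later rows make up. A row lasts 1/12 s, in which the tool goes at most 41.7 mm and 7.16 degrees, less where a joint would pass 70% of its speed; a pose out of reach is approached as far as the arm can. A call with a gripper value outside its range is refused whole. The fingers move at their own pace and stop on an object; "grip_force" is the grip in N (left out, the last holds). Time passes only in rows, so rows that repeat a pose let the fingers close. It gives the time, the measured TCP pose, the force and the opening at its end, in the units of the state.
- r.state(): the state, without advancing time (a new reading comes with each control period).
- r.snapshot(name): name is "scene" or "top"; returns a dict with "image" (480x640x3 uint8, blue, green, red), "fovy" (degrees; the focal length in pixels is half the picture's height over the tangent of half this angle, whatever the lens; pixels are square), "cx", "cy" (the principal point, pixels), "k1" (the pictures are not rectified: a ray, as slopes to the right and down, at radius r is drawn at 1 + k1 r^2 times it, then the intrinsics apply), "cam_to_world" (4x4, takes a point from camera to world coordinates). Camera axes: x right, y up, looking along -z (the intrinsics and any distortion apply to the point x, -y, -z); pixel columns grow to the right and rows downward; lengths in m; the calibration is good to about 2 mm. A picture is of the moment at which its call begins. There is no depth.
- r.sign_off(): hands the job in, once; it reports no verdict.
Trained networks look in a picture, given as the dict that the camera call returned (one of the last four; its "shot" number tells which), for a name from the list of things; names that differ only in an ending like _2 or _b are one class to them, and where a whole thing is asked for, a point or a joint stands for the part that bears it (a point fixed in the world has none). Each returns a list of dicts, best first, with "p" (0 to 1); they miss things now and then, are a little off and sometimes report something else, mostly with a low value. They report only what shows in the picture. A call takes as long as a camera call.
- r.look_for(name, picture): "rect" ([left, top, right, bottom] in pixels, round what is visible of it).
The state is a dict: "clock": time; "q": joint angles; "qvel": joint speeds; "effort": joint torques, N m; "eef_pos": TCP position; "tcp_rot": TCP orientation; "contact_force": force on the tool from outside, world axes, zero at the start; "wrist_torque": the same for the moment, N m; "opening": finger opening in m.
Only numpy, scipy, OpenCV 4.12 (cv2) and the standard library are available. Lean on these libraries where they do the work, as an engineer would, in place of code of your own. Each camera call takes 0.05 s, during which the arm holds its last target.

## Working session

There is one attempt and no reset: what is moved stays moved. The work goes in short steps, Python scripts to look and compute and a tool call to move; the robot and the scene stay as the last step left them, time stands still between calls to the robot, and variables do not carry over. Pictures are saved under pics/ and viewed, and the job is handed in when it is done.

Besides the shell and the picture viewer there is one more tool, called after "Call:" as a command line: name --argument value ..., lists and objects as JSON in quotes. arm_command: Moves the arm, as the interface text tells. Its arguments: {"type":"object","properties":{"deltas":{"type":"array"},"grip_force":{"type":"number"}},"required":["deltas"]}

```bash
mkdir -p pics; python3 - <<'E'
from bench import r
import cv2,pickle
s=r.state();print({k:s[k] for k in s})
for n in("scene","top"):
    p=r.snapshot(n);cv2.imwrite(f"pics/{n}0.png",p["image"]);pickle.dump(p,open(n+"0.pkl","wb"))
    print(n,p["fovy"],p["cx"],p["cy"],p["k1"],p["cam_to_world"])
    for t in("counter","place_1","key_a","microscope"):
        for d in r.look_for(t,p)[:5]:print(t,d)
E
```

```text
{'clock': 0.0, 'q': array([-1.38147941,  0.41798131, -0.01032059,  1.61415949,  0.00471459,
        1.11069034, -0.05299726]), 'qvel': array([-6.87922967e-07,  6.67284460e-05, -8.89810521e-04, -1.06197074e-03,
       -6.03547528e-04, -1.67464814e-03, -3.91153732e-04]), 'effort': array([-6.88273540e-04, -8.51248026e+01,  6.38298243e-01, -4.26010001e+01,
       -4.89057228e-02,  1.84119662e-02,  7.23625499e-05]), 'eef_pos': array([0.14290804, 0.60808618, 0.22382679]), 'tcp_rot': array([-0.55394999,  0.55453537,  0.43879257, -0.43942122]), 'contact_force': array([ 0.642776  , -0.71187039, -0.09791744]), 'wrist_torque': array([0.0179806 , 0.00818805, 0.03858892]), 'opening': 0.09389517421432422}
scene 56.66254218059129 319.6896309156887 239.4347850328849 -0.10440216992824504 [[ 0.66534438  0.34466496 -0.66221063 -0.12024689]
 [-0.74644802  0.32080556 -0.5830087  -0.66266766]
 [ 0.01149818  0.88220738  0.47072065  0.56277113]
 [ 0.          0.          0.          1.        ]]
counter {'rect': [211.7, 212.7, 303.3, 256.9], 'p': 0.65}
counter {'rect': [227.0, 220.9, 237.7, 227.7], 'p': 0.53}
counter {'rect': [262.4, 204.3, 275.4, 219.9], 'p': 0.39}
place_1 {'rect': [215.7, 212.8, 302.3, 257.4], 'p': 0.87}
key_a {'rect': [236.7, 219.1, 254.7, 229.8], 'p': 0.46}
top 55.16083593984092 316.27767733231667 236.04443022798907 -0.05880305250405891 [[-0.02173583  0.9972414  -0.07097279  0.49470758]
 [-0.9993431  -0.02373097 -0.02739009 -0.07789153]
 [-0.02899879  0.07033082  0.99710212  1.12079449]
 [ 0.          0.          0.          1.        ]]
counter {'rect': [186.7, 214.4, 285.2, 282.1], 'p': 0.77}
place_1 {'rect': [183.6, 210.1, 284.2, 283.5], 'p': 0.58}
```

```bash
python3 - <<'E'
import cv2
a=cv2.imread("pics/scene0.png");b=cv2.imread("pics/top0.png")
cv2.imwrite("pics/topcrop.png",cv2.resize(b[190:310,160:310],None,fx=5,fy=5,interpolation=cv2.INTER_CUBIC))
cv2.imwrite("pics/scenecrop.png",cv2.resize(a[190:270,195:325],None,fx=6,fy=6,interpolation=cv2.INTER_CUBIC))
E
```

```text
(no output)
```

View pics/top0.png

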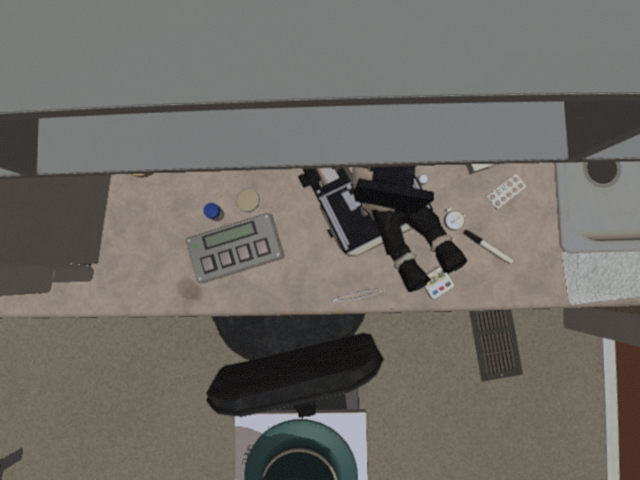

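View pics/scene0.png

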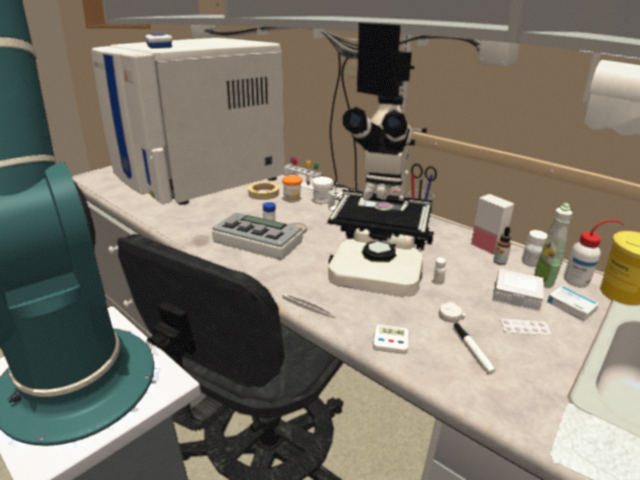

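```bash
sleep 1
```

```text
(no output)
```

View pics/topcrop.png

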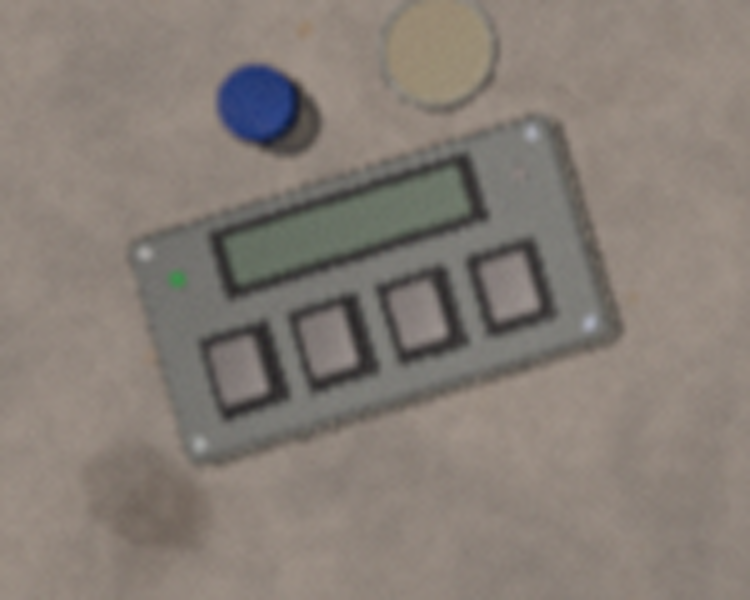

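View pics/scenecrop.png

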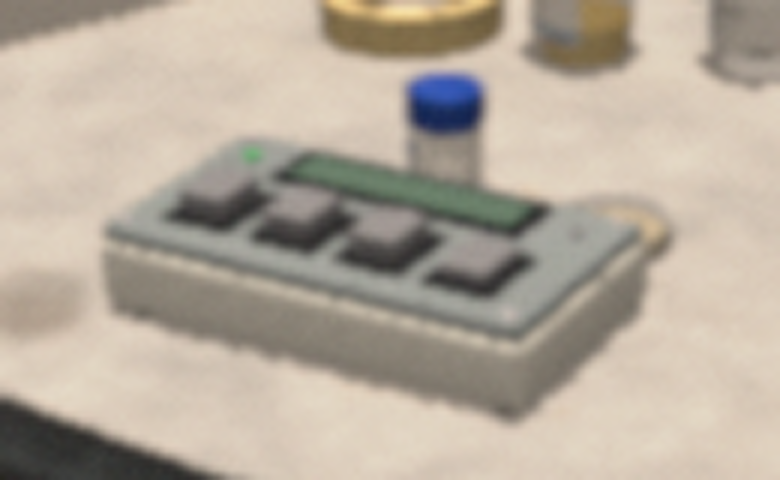

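The top picture shows the counter rotated, with its keys at about (208,264), (226,258), (244,252) and (262,247). The scene picture suggests that the rightmost key, place 4, is lower. I'll compute positions.

```bash
cat > h.py <<'E'
import numpy as np,cv2,pickle
from scipy.spatial.transform import Rotation as R
def ray(p,uv):
    f=240/np.tan(np.radians(p["fovy"]/2))
    d=(np.array(uv,float)-[p["cx"],p["cy"]])/f
    rd=np.linalg.norm(d); r_=rd
    for _ in range(30): r_=rd/(1+p["k1"]*r_**2)
    d=d*r_/rd
    T=np.array(p["cam_to_world"]);return T[:3,3],T[:3,:3]@np.array([d[0],-d[1],-1])
def onz(p,uv,z):
    o,v=ray(p,uv);return o+v*(z-o[2])/v[2]
def proj(p,X):
    T=np.array(p["cam_to_world"]);c=T[:3,:3].T@(np.array(X)-T[:3,3]);d=np.array([c[0],-c[1]])/-c[2]
    d=d*(1+p["k1"]*(d@d));f=240/np.tan(np.radians(p["fovy"]/2));return d*f+[p["cx"],p["cy"]]
E
python3 - <<'E'
from h import *
t=pickle.load(open("top0.pkl","rb"));s=pickle.load(open("scene0.pkl","rb"))
up=lambda x,y:((x+.5)/5-.5+160,(y+.5)/5-.5+190)
us=lambda x,y:((x+.5)/6-.5+195,(y+.5)/6-.5+190)
sc=[onz(t,up(*c),.045) for c in((145,253),(532,132),(589,323),(199,443))]
print("screws",np.round(sc,4),np.mean(sc,0))
for a,b in((0,1),(3,2)):
    d=sc[a]-sc[b];print(np.degrees(np.arctan2(d[1],d[0]))-90,np.linalg.norm(d))
K=[onz(t,up(*c),.059) for c in((239,371),(330,343),(418,314),(511,287))]
print("keys top",np.round(K,4))
d=K[0]-K[3];yaw=np.arctan2(d[1],d[0])-np.pi/2;print(np.degrees(yaw),np.linalg.norm(d))
KS=[onz(s,us(*c),.059) for c in((220,188),(303,211),(386,230),(485,258))]
print("keys scene",np.round(KS,4)); print("k4 at .054",onz(s,us(485,258),.054))
for n,c in (("pot",(258,104)),("petri",(440,52))): print(n,onz(t,up(*c),.068 if n=="pot" else .015))
Rw=R.from_quat(np.roll([-0.55394999,0.55453537,0.43879257,-0.43942122],-1)).as_matrix();print(Rw.round(3))
E
```

```text
screws [[0.5686 0.2554 0.045 ]
 [0.6216 0.0695 0.045 ]
 [0.5307 0.0439 0.045 ]
 [0.4781 0.2298 0.045 ]] [0.5497636 0.1496565 0.045    ]
15.9229673096781 0.19325249771224923
15.80397838347099 0.19316523883839123
keys top [[0.5115 0.2066 0.059 ]
 [0.5236 0.1636 0.059 ]
 [0.5362 0.1221 0.059 ]
 [0.5478 0.0784 0.059 ]]
15.82218843550195 0.13323811550783407
keys scene [[0.5079 0.1982 0.059 ]
 [0.5179 0.1542 0.059 ]
 [0.53   0.1146 0.059 ]
 [0.5407 0.0654 0.059 ]]
k4 at .054 [0.54728759 0.07257999 0.054     ]
pot [0.63536717 0.19462776 0.068     ]
petri [0.66562511 0.11829679 0.015     ]
[[ 0.229 -0.    -0.973]
 [ 0.973 -0.001  0.229]
 [-0.001 -1.    -0.   ]]
```

```bash
cat >> h.py <<'E'
YAW=np.radians(15.85)
Rt=np.array([[np.cos(YAW),0,0],[np.sin(YAW),0,0],[0,-1,0]],float)
Rt[:,2]=np.cross(Rt[:,0],Rt[:,1])
def plan(st,tgt,tip=True):
    Rw=R.from_quat(np.roll(st["tcp_rot"],-1)).as_matrix()
    t=np.array(tgt,float)
    if tip:t[2]+=.019
    d=Rw.T@(t-st["eef_pos"])*1000
    w=R.from_matrix(Rw.T@Rt).as_rotvec()
    print("rot",w.round(4),"mm",d.round(1))
E
python3 - <<'E'
from h import *
from bench import r
from scipy.optimize import least_squares
t=pickle.load(open("top0.pkl","rb"));s=pickle.load(open("scene0.pkl","rb"))
up=lambda x,y:((x+.5)/5-.5+160,(y+.5)/5-.5+190)
us=lambda x,y:((x+.5)/6-.5+195,(y+.5)/6-.5+190)
c=np.array([.5498,.1497]);n=np.array([np.cos(YAW),np.sin(YAW)]);l=np.array([-n[1],n[0]])
for nm,a,b,uv in(("FL",-1,1,(107,232)),("FR",-1,-1,(512,333)),("BR",1,-1,(640,234)),("BL",1,1,(248,140))):
    X=np.r_[c+n*a*.0575+l*b*.1075,.045];q=proj(s,X);q6=[(q[0]+.5-195)*6-.5,(q[1]+.5-190)*6-.5]
    print(nm,uv,np.round(q6,1),onz(s,us(*uv),.045)-X)
for e in((413,280),(447,262)): print(onz(t,e,.36))
plan(r.state(),(0.5106,.2045,.12))
E
```

```text
FL (107, 232) [ 88.9 221.7] [-6.05770790e-04 -1.40381426e-02  4.16333634e-17]
FR (512, 333) [515.  329.9] [-2.62131542e-03 -1.01509221e-03  4.16333634e-17]
BR (640, 234) [648.2 217.1] [-1.43131639e-02 -8.76216497e-03  4.16333634e-17]
BL (248, 140) [242.9 124.5] [-9.41489188e-03 -1.54787842e-02  4.16333634e-17]
[ 0.47261825 -0.21451758  0.36      ]
[ 0.50084213 -0.27160991  0.36      ]
rot [ 1.0000e-04  1.0634e+00 -1.0000e-04] mm [-309.1   85.5 -450.3]
```

Call:
arm_command --deltas '[0,0.07,0,-20,0,-29,60,0,0.145,0,-41,0,-60,40,0,0.22,0,-63,0,-92,20,0,0.295,0,-85,0,-124,0,0,0.37,0,-107,0,-156,0,0,0.445,0,-129,0,-188,0,0,0.52,0,-151,0,-220,0,0,0.595,0,-173,0,-252,0,0,0.67,0,-195,0,-284,0,0,0.74,0,-215,0,-314,0]'

```text
clock: 1.33
eef_pos: [0.4007, 0.3254, 0.2248]
tcp_rot: [0.676, -0.676, -0.208, 0.207]
contact_force: [0.5, 1.4, 0.1]
opening: 0.031
```

```bash
python3 - <<'E'
from h import *
from bench import r
s=r.state();print(s["q"],s["contact_force"])
plan(s,(0.509,.203,.11))
E
```

```text
[-0.99076596  0.22597538  0.2880252   1.89049334 -0.0740612   1.03481833
 -0.07604723] [0.52421298 1.37486786 0.09542983]
rot [-1.000e-04  3.192e-01  5.000e-04] mm [  21.    95.8 -162.1]
```

Call:
arm_command --deltas '[0,0.06,0,4,5,-30,0,0,0.12,0,8,20,-60,0,0,0.18,0,12,36,-90,0,0,0.24,0,16,55,-120,0,0,0.29,0,19,75,-145,0,0,0.319,0,21,90,-162,0,0,0.319,0,21,96,-162,0,0,0.319,0,21,96,-162,0,0,0.319,0,21,96,-162,0,0,0.319,0,21,96,-162,0]'

```text
clock: 2.17
eef_pos: [0.5088, 0.2042, 0.1296]
tcp_rot: [0.701, -0.7, -0.099, 0.098]
contact_force: [0.2, -0.3, -0.4]
opening: 0.0003
```

```bash
python3 - <<'E'
from h import *
from bench import r
s=r.state();print(s["q"],s["contact_force"],s["eef_pos"],s["opening"])
plan(s,(0.509,.203,.062))
for n in("scene","top"):
    p=r.snapshot(n);tip=s["eef_pos"]-[0,0,.019];q=proj(p,tip);print(n,q,[proj(p,tip+Rt[:,0]*a+np.array([0,0,0])+Rt[:,2]*b).round(1) for a in(-.0125,.0125) for b in(-.008,.008)])
    im=p["image"];x,y=int(q[0])-65,int(q[1])-50
    c=cv2.resize(im[y:y+100,x:x+130],None,fx=6,fy=6,interpolation=cv2.INTER_CUBIC);cv2.circle(c,(int((q[0]-x+.5)*6),int((q[1]-y+.5)*6)),3,(0,0,255),-1)
    cv2.imwrite(f"pics/{n}1.png",c)
E
```

```text
[-0.75178636  0.41581877  0.39009199  1.90372133 -0.20526694  0.8591677
  0.0214723 ] [ 0.24634707 -0.26572508 -0.40663138] [0.5087996  0.20424523 0.12957442] 0.00027376269192930057
rot [-0.0009  0.002   0.0014] mm [-0.2 48.6 -1.3]
scene [228.46590812 201.97731942] [array([228.1, 204.3]), array([223. , 203.1]), array([233.9, 200.8]), array([228.8, 199.7])]
top [202.32753317 264.73521446] [array([207.3, 269.1]), array([200.5, 271.2]), array([204.2, 258.3]), array([197.4, 260.4])]
```

View pics/scene1.png

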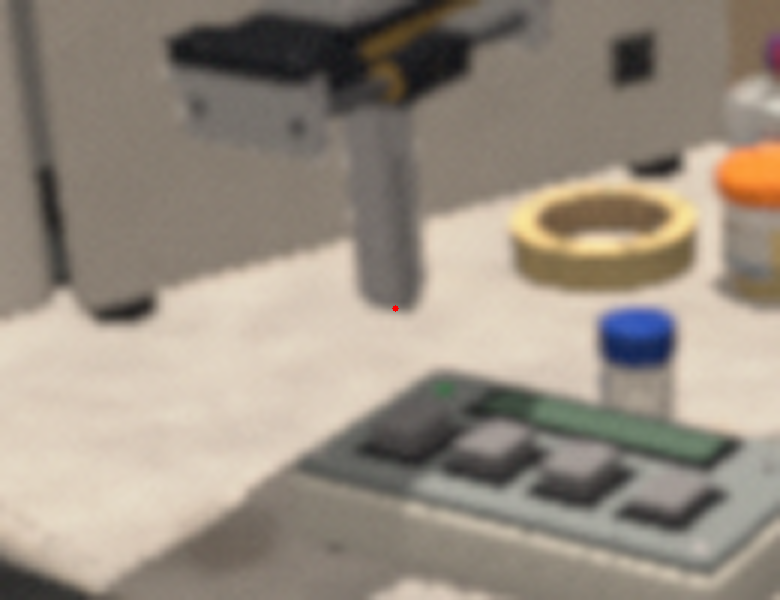

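View pics/top1.png

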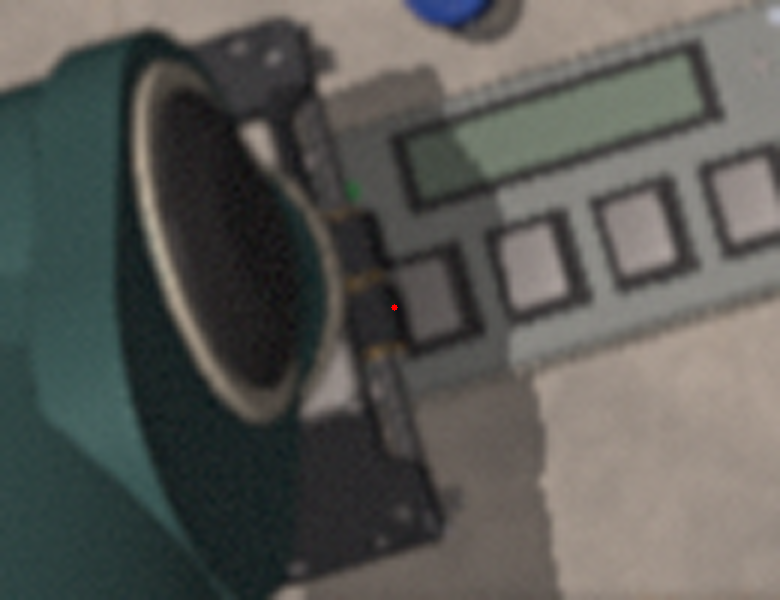

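Call:
arm_command --deltas '[0,0,0,0,15,-1,0,0,0,0,0,30,-1,0,0,0,0,0,43,-1,0,0,0,0,0,43,-1,0,0,0,0,0,43,-1,0]'

```text
clock: 2.68
eef_pos: [0.509, 0.2036, 0.087]
tcp_rot: [0.701, -0.7, -0.099, 0.098]
contact_force: [0.4, 0.0, 0.4]
opening: 0.0007
```

```bash
cat > look.py <<'E'
from h import *
from bench import r
import sys
s=r.state();print(s["clock"],s["contact_force"].round(2),(s["eef_pos"]-[0,0,.019]).round(4),s["tcp_rot"].round(3))
for n in("scene","top"):
    p=r.snapshot(n);tip=s["eef_pos"]-[0,0,.019];q=proj(p,tip)
    im=p["image"];x,y=int(q[0])-50,int(q[1])-50
    c=cv2.resize(im[y:y+90,x:x+120],None,fx=6,fy=6,interpolation=cv2.INTER_CUBIC);cv2.circle(c,(int((q[0]-x+.5)*6),int((q[1]-y+.5)*6)),3,(0,0,255),-1)
    cv2.imwrite(f"pics/{n}{sys.argv[1]}.png",c)
E
python3 look.py 2
```

```text
2.6833 [0.37 0.05 0.43] [0.509  0.2036 0.068 ] [ 0.701 -0.7   -0.099  0.098]
```

View pics/scene2.png

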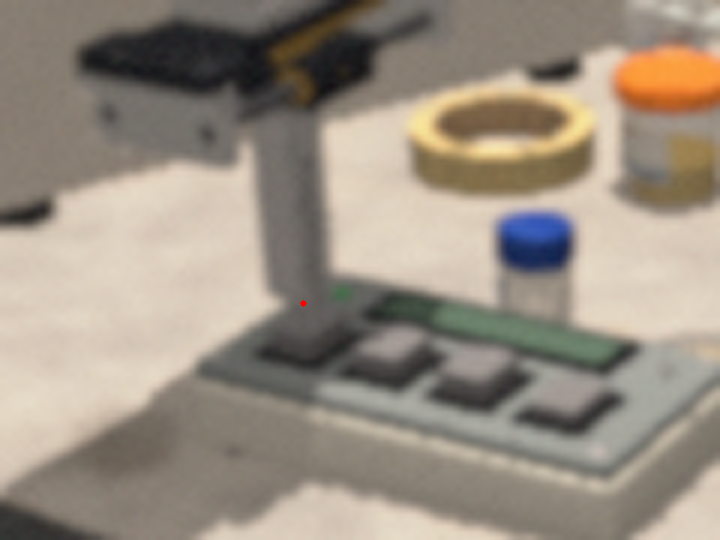

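View pics/top2.png

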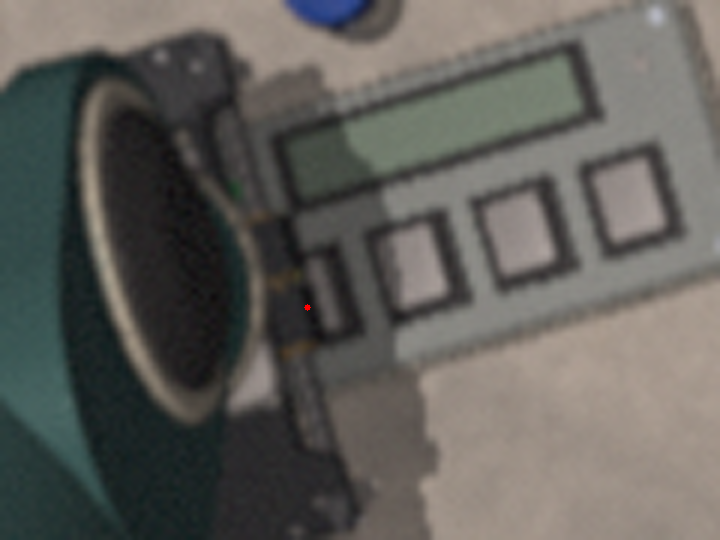

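Call:
arm_command --deltas '[0,0,0,-2,3,-2,0,0,0,0,-2,6,-2,0,0,0,0,-2,8,-2,0,0,0,0,-2,9,-2,0,0,0,0,-2,10,-2,0,0,0,0,-2,11,-2,0,0,0,0,-2,11.5,-2,0,0,0,0,-2,11.5,-2,0,0,0,0,-2,11.5,-2,0]'

```text
clock: 3.53
eef_pos: [0.5082, 0.2012, 0.0762]
tcp_rot: [0.701, -0.7, -0.099, 0.097]
contact_force: [-3.3, -1.1, 5.2]
opening: 0.0007
```

Call:
arm_command --deltas '[0,0,0,0,-12,0,0,0,0,0,0,-14,-20,0,0,0,0,0,-14,-44,0,0,0,0,0,-12,-44,0,0,0,0,0,-8,-44,0,0,0,0,0,-5,-44,0,0,0,0,0,-3,-44,0,0,0,0,0,-1,-44,0,0,0,0,0,0,-44,0,0,0,0,0,0,-44,0]'

```text
clock: 4.37
eef_pos: [0.5201, 0.1596, 0.0761]
tcp_rot: [0.701, -0.699, -0.099, 0.098]
contact_force: [-1.8, 2.2, 5.1]
opening: 0.0009
```

Place 2 is raised: 5 N at a tip height of 57 mm. Next is place 3.

Call:
arm_command --deltas '[0,0,0,0,-12,0,0,0,0,0,0,-14,-20,0,0,0,0,0,-14,-44,0,0,0,0,0,-12,-44,0,0,0,0,0,-8,-44,0,0,0,0,0,-5,-44,0,0,0,0,0,-3,-44,0,0,0,0,0,-1,-44,0,0,0,0,0,0,-44,0,0,0,0,0,0,-44,0]'

```text
clock: 5.2
eef_pos: [0.5319, 0.1181, 0.0759]
tcp_rot: [0.701, -0.699, -0.099, 0.098]
contact_force: [-2.8, 2.5, 4.8]
opening: 0.0003
```

Call:
arm_command --deltas '[0,0,0,0,-12,0,0,0,0,0,0,-14,-20,0,0,0,0,0,-14,-45,0,0,0,0,0,-12,-45,0,0,0,0,0,-8,-45,0,0,0,0,0,-5,-45,0,0,0,0,0,-3,-45,0,0,0,0,0,-1,-45,0,0,0,0,0,0,-45,0,0,0,0,0,0,-45,0]'

```text
clock: 6.03
eef_pos: [0.5441, 0.0752, 0.0755]
tcp_rot: [0.701, -0.699, -0.099, 0.099]
contact_force: [0.8, -0.0, -0.0]
opening: 0.0001
```

There's no contact at 56.5 mm, so place 4 sits lower. I'll confirm with a slightly deeper light tap.

Call:
arm_command --deltas '[0,0,0,0,1,0,0,0,0,0,0,2,0,0,0,0,0,0,3,0,0,0,0,0,0,3.5,0,0,0,0,0,0,3.5,0,0,0,0,0,0,3.5,0,0]'

```text
clock: 6.53
eef_pos: [0.5442, 0.0754, 0.0723]
tcp_rot: [0.701, -0.699, -0.1, 0.099]
contact_force: [-3.0, 0.5, 8.2]
opening: 0.0001
```

A firm stop at about 53.3 mm with 8 N confirms place 4 is the latched key. I'll press it through and then raise the hand.

Call:
arm_command --deltas '[0,0,0,0,2,0,0,0,0,0,0,3.5,0,0,0,0,0,0,5,0,0,0,0,0,0,5.5,0,0,0,0,0,0,5.5,0,0,0,0,0,0,5.5,0,0]'

```text
clock: 7.03
eef_pos: [0.5443, 0.0754, 0.068]
tcp_rot: [0.701, -0.699, -0.1, 0.098]
contact_force: [-10.8, -1.1, 27.5]
opening: 0.0002
```

Call:
arm_command --deltas '[0,0,0,0,-3,0,0,0,0,0,0,-7,0,0,0,0,0,0,-11,0,0,0,0,0,0,-15,0,0,0,0,0,0,-15,0,0,0,0,0,0,-12,0,0,0,0,0,0,-9,0,0,0,0,0,0,-7.5,0,0,0,0,0,0,-7.5,0,0]'

```text
clock: 7.78
eef_pos: [0.5445, 0.0755, 0.0751]
tcp_rot: [0.701, -0.699, -0.1, 0.098]
contact_force: [-0.1, 1.5, 5.8]
opening: 0.0004
```

The key now meets the tip at its raised height: 5.8 N at 56 mm, like the others. I'll lift away towards the robot.

Call:
arm_command --deltas '[0,0,0,0,-10,0,0,0,0,0,0,-30,0,0,0,0,0,0,-60,0,0,0,0,0,-10,-90,10,0,0,0,0,-30,-120,35,0,0,0,0,-50,-130,70,0,0,0,0,-60,-130,105,0,0,0,0,-60,-130,140,0,0,0,0,-60,-130,170,0,0,0,0,-60,-130,170,0]'

```text
clock: 8.62
eef_pos: [0.4372, 0.227, 0.206]
tcp_rot: [0.702, -0.698, -0.102, 0.101]
contact_force: [-0.7, 0.4, 0.6]
opening: 0.0005
```

```bash
python3 - <<'E'
from h import *
from bench import r
s=r.state();print(s["clock"],s["contact_force"],s["eef_pos"])
p=r.snapshot("scene");im=p["image"];a=cv2.imread("pics/scene0.png")
d=np.hstack([cv2.resize(i[180:280,190:320],None,fx=3,fy=3,interpolation=cv2.INTER_CUBIC) for i in(a,im)])
cv2.imwrite("pics/end.png",np.vstack([d,cv2.resize(np.hstack([a[:,:],im[:,:]]),(d.shape[1],292))]))
E
```

```text
8.6167 [-0.7290522   0.43393657  0.63020486] [0.43720861 0.22697937 0.20597635]
```

View pics/end.png

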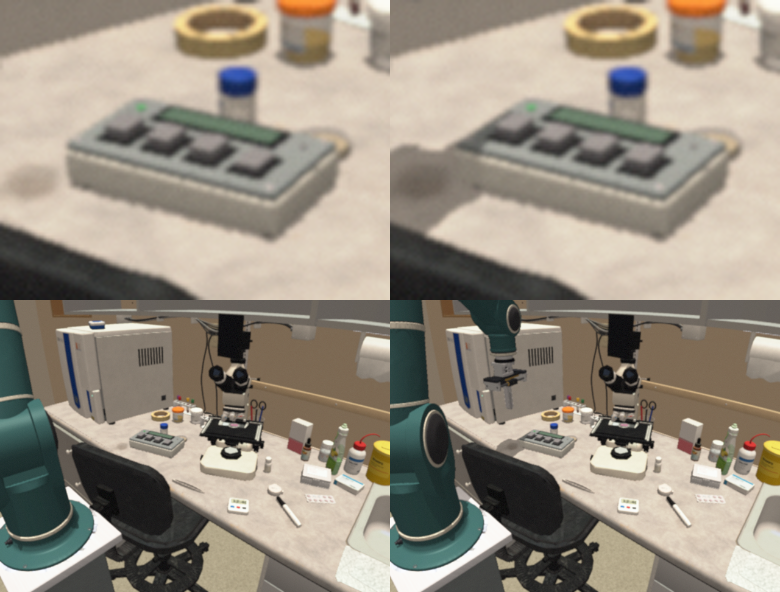

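The before and after pictures show the rightmost key (right panel, about (640,157)) now standing proud like the others. The bystanders haven't moved, and the hand is clear.

```bash
python3 -c "
from bench import r
print(r.sign_off())"
```

```text
the job is handed in; nothing more can be done
None
```

The latched key was in place 4, at the right end of the row. I pressed it past its latch, and it now stands raised with the other three. I handed the job in at about 8.7 s of the 48 s allowed.

- **Finding it:** With the fingers shut, I tapped each place lightly. Places 1 to 3 answered with about 5 N at a tip height of 57 mm, which means raised and sinking only about 2 mm. Place 4 gave nothing at 56.5 mm and held firm at about 53.3 mm with 8 N.
- **Pressing it:** I pressed place 4 down to a tip height of 49 mm, its bottom stop, with an upward force of 27.5 N. A second light tap then met it at raised height, with 5.8 N at 56 mm.
- **Last checks:** The final scene picture shows all four keys raised, with no bystander visibly moved. The hand is clear and the contact force is within noise, at 1 N or less. I compared the bystanders by eye only and did not measure their positions.
- **Disagreement:** The two cameras placed the counter up to about 10 mm apart. I aimed at a compromise between them, and the taps landed on all four keys.

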